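# Return the glaze jars to the rack in sample-tile order

### The arm

A 6-joint arm with a two-finger parallel gripper is mounted at the origin on the work surface. World frame = base frame: x ahead of the robot, y to its left, z up, the work surface at z = 0. Lengths are in mm, angles in degrees, forces in N, time in s.
With the tool pointing down it reaches from about 325 to 900 mm from the base axis. Payload 6.1 kg.
Tool frame: the origin (TCP) lies between the finger pads; the fingertips stand 25 mm ahead of it and the grasp point (between the pads) lies 6 mm ahead of it; z points along the fingers, y is the line along which they close (so a half turn about z gives the same grasp; the last joint's range is limited). The gripper opens to 87 mm and grips with 3 to 60 N. Pads are 19 mm wide; open, the fingers measure 117 mm over their backs; the gripper's body (75 mm by 190 mm) begins 51 mm behind the grasp point.
Start: joints at [67.202, 12.628, 87.462, -0, 79.91, -7.225], TCP at [167.79, 602.049, 247.538] pointing down, gripper open.
Joint ranges: [-170.65, 170.65], [-52.31, 119.04], [5.05, 147.46], [-71.25, 251.25], [11.57, 151.72], [-153.62, 153.62]. Speed limits (degrees/s): [147.25, 147.25, 172.46, 180, 180, 180].

### API

Orientations are given as a 3x3 rotation matrix whose columns are the frame's x, y, z axes.
In Python, from cell import status, cams, r gives the robot as it stands.
- The arm moves only by the tool jog_arm, never from a script. Its argument "commands" is a list of rows, each a list of 7 numbers: the closure, from 0 (fully open) to 1 (shut), then the shift along the world's x, y, z in mm, then the turn, a rotation vector about the world's x, y, z in rad. A call has 1 to 5 rows; each row shifts and turns the commanded pose from where the row before left it; what a row does not reach is not made up. A row lasts 1/12 s, in which the tool goes at most 41.7 mm and 7.16 degrees, less where a joint would pass 70% of its speed; a pose out of reach is approached as far as the arm can. A call with a gripper value outside its range is refused whole. The fingers move at their own pace and stop on an object; "force" is the grip in N (left out, the last holds). Time passes only in rows, so rows that do not move let the fingers close. It gives the time, the measured TCP pose, the force, the opening and the grip force at its end, in the units of the state.
- status.sense(): the state, without advancing time (a new reading comes with each control period).
- cams.read_camera(name): name is "side" or "top"; returns (picture, depth): 384x512x3 uint8, red, green, blue; 384x512 float32, mm along the optical axis (not along the pixel's ray), 0 where there is no reading.
- cams.camera_model(name): a dict with "camera_matrix" (3x3 intrinsics, pixels), "k1" (the pictures are not rectified: a ray, as slopes to the right and down, at radius r is drawn at 1 + k1 r^2 times it, then the intrinsics apply), "R" (3x3) and "t" (3): a world point X has camera coordinates R X + t. Camera axes: x right, y down, z forward; pixel columns grow to the right and rows downward; lengths in mm; the calibration is good to about 2 mm. A picture is of the moment at which its call begins. camera_model takes no time and is no camera call.
- r.sign_off(): hands the job in; it is judged then, once.
The state is a dict: "t": time; "qpos": joint angles; "joint_velocities": joint speeds; "effort": joint torques, N m; "tcp_pos": TCP position; "ee_rot": TCP orientation; "contact_force": force on the tool from outside, world axes, zero at the start; "moment": the same for the moment, N m; "gripper_width": finger opening in mm; "grip_force": force on a finger pad.
Only numpy, scipy, OpenCV 4.12 (cv2) and the standard library are available. Lean on these libraries where they do the work, as an engineer would, in place of code of your own. Each camera call takes 0.05 s, during which the arm holds its last target. There are 200 camera calls.

### The job

The four glaze jars have come back from class in the cream plastic carrying rack, in no particular order. Move them into the empty wooden rack so that the row of jars runs in the same order as its row of fired sample tiles, each jar standing flat in the bay at the tile of its own lid colour. Keep the jars upright, set them down gently rather than dropping them, and do not disturb the two clay cups.

Things in the scene. Friction and masses are not known exactly. Their poses are not given: they have to be found in the camera images.
- jar_red (a point): Loose upright screw-top glaze jar, red lid and red band on a white body; 52 mm across, 80 mm tall, about 0.2 kg. Point: its centre, 40 mm above its base; z up, yaw means nothing. It starts in a bay of the cream plastic carrying rack: four in a straight row, 81 mm apart, 72 mm square inside, floor 5 mm above the table, edges and dividers 10 mm above the floor.
- jar_yellow (a point): Loose upright screw-top glaze jar, yellow lid and yellow band on a white body; 52 mm across, 80 mm tall, about 0.2 kg. Point: its centre, 40 mm above its base; z up, yaw means nothing. It starts in a bay of the cream plastic carrying rack: four in a straight row, 81 mm apart, 72 mm square inside, floor 5 mm above the table, edges and dividers 10 mm above the floor.
- jar_green (a point): Loose upright screw-top glaze jar, green lid and green band on a white body; 52 mm across, 80 mm tall, about 0.2 kg. Point: its centre, 40 mm above its base; z up, yaw means nothing. It starts in a bay of the cream plastic carrying rack: four in a straight row, 81 mm apart, 72 mm square inside, floor 5 mm above the table, edges and dividers 10 mm above the floor.
- jar_blue (a point): Loose upright screw-top glaze jar, blue lid and blue band on a white body; 52 mm across, 80 mm tall, about 0.2 kg. Point: its centre, 40 mm above its base; z up, yaw means nothing. It starts in a bay of the cream plastic carrying rack: four in a straight row, 81 mm apart, 72 mm square inside, floor 5 mm above the table, edges and dividers 10 mm above the floor.
- bay_red (a point): Bay of the wooden rack at the red fired sample tile. Point: middle of the bay floor, 14 mm above the table; z up, y along the row, x across it to the tile. Bays 72 mm square inside, 81 mm apart, edges and dividers 10 mm above the floor. The red tile (72 x 64 mm) is fixed on a sloping rail, its middle 85 mm from the bay's middle along x, under 13 mm above the bay floor.
- bay_yellow (a point): Bay of the wooden rack at the yellow fired sample tile. Point: middle of the bay floor, 14 mm above the table; z up, y along the row, x across it to the tile. Bays 72 mm square inside, 81 mm apart, edges and dividers 10 mm above the floor. The yellow tile (72 x 64 mm) is fixed on a sloping rail, its middle 85 mm from the bay's middle along x, under 13 mm above the bay floor.
- bay_green (a point): Bay of the wooden rack at the green fired sample tile. Point: middle of the bay floor, 14 mm above the table; z up, y along the row, x across it to the tile. Bays 72 mm square inside, 81 mm apart, edges and dividers 10 mm above the floor. The green tile (72 x 64 mm) is fixed on a sloping rail, its middle 85 mm from the bay's middle along x, under 13 mm above the bay floor.
- bay_blue (a point): Bay of the wooden rack at the blue fired sample tile. Point: middle of the bay floor, 14 mm above the table; z up, y along the row, x across it to the tile. Bays 72 mm square inside, 81 mm apart, edges and dividers 10 mm above the floor. The blue tile (72 x 64 mm) is fixed on a sloping rail, its middle 85 mm from the bay's middle along x, under 13 mm above the bay floor.
- cup_round: Bystander: loose low grey clay cup, 66 mm across, 50 mm tall, standing about 11 to 12 cm from the middle of the carrying rack's row, on the side away from the robot. Origin: centre of its base, z up.
- cup_tall: Bystander: loose taller pale clay cup, 58 mm across, 68 mm tall, standing about 10 to 12 cm from the middle of the wooden rack's row, on the robot's side. Origin: centre of its base, z up.
Things that resemble listed ones, but are neither listed nor needed, are in the scene too. Of the things that look like the part that bears jar_blue, take the one that is farthest to the robot's left at the start.

How it is judged:
By the outcome, as a careful person would: the job done as asked, in the order asked, and still so for the second after the job is handed in, with the robot touching nothing.
It also fails if it takes over 128 s, if anything falls off the work surface, if the arm or the gripper's body presses on something with over 40 N, if the wrist force passes 120 N, or if a joint passes its speed limit or range.

## Working session

There is one attempt and no reset: what is moved stays moved. The work goes in short steps, Python scripts to look and compute and a tool call to move; the robot and the scene stay as the last step left them, time stands still between calls to the robot, and variables do not carry over. Pictures are saved under pics/ and viewed, at most 14 in all, crops included, and the job is handed in when it is done.

Besides the shell and the picture viewer there is one more tool, called as name(argument=value, ...) on one line, values as JSON. jog_arm: Moves the arm, as the interface text tells. Its arguments: {"type":"object","properties":{"commands":{"type":"array","items":{"type":"array","items":{"type":"number"}}},"force":{"type":"number"}},"required":["commands"]}

```bash
mkdir -p pics; ls; cat > h.py <<'E'
import numpy as np, cv2
from cell import status, cams, r
def grab(n,tag):
    p,d=cams.read_camera(n); cv2.imwrite(f'pics/{tag}.png',p[:,:,::-1]); np.save(f'pics/{tag}.npy',d); np.save(f'pics/{tag}_rgb.npy',p); return p,d
def ray(n,uv):
    m=cams.camera_model(n);K=np.array(m['camera_matrix']);R=np.array(m['R']);t=np.array(m['t'])
    x=np.linalg.inv(K)@[uv[0],uv[1],1]; x=x[:2]; s=x.copy()
    for _ in range(20): s=x/(1+m['k1']*(s@s))
    return -R.T@t, R.T@np.array([s[0],s[1],1]), R,t
def onplane(n,uv,z):
    c,d,_,_=ray(n,uv); return c+d*(z-c[2])/d[2]
def bydepth(n,uv,dep):
    c,d,_,_=ray(n,uv); return c+d*dep
E
python3 - <<'E'
from h import *
for n in('top','side'):
    grab(n,n+'0'); print(cams.camera_model(n))
print(status.sense())
E
```

```text
pics
{'camera_matrix': array([[348.0784911 ,   0.        , 255.92106086],
       [  0.        , 348.0784911 , 191.31721588],
       [  0.        ,   0.        ,   1.        ]]), 'k1': 0.008001105802463476, 'R': array([[ 0.00441742, -0.99981801,  0.01855876],
       [-0.98932469, -0.0070729 , -0.14555631],
       [ 0.14566109, -0.01771766, -0.98917589]]), 't': array([ -4.53316419, 493.33482018, 792.85069731])}
{'camera_matrix': array([[382.15503751,   0.        , 255.92236106],
       [  0.        , 382.15503751, 187.12028867],
       [  0.        ,   0.        ,   1.        ]]), 'k1': -0.04719943188610845, 'R': array([[-0.95909632, -0.28307192, -0.00213167],
       [-0.16309144,  0.55870543, -0.81317245],
       [ 0.23137726, -0.77956304, -0.58201892]]), 't': array([463.60829291, 130.69787239, 826.80060282])}
{'t': 0.1, 'qpos': array([ 6.72025081e+01,  1.26712097e+01,  8.75201234e+01,  6.59154685e-04,
        7.99109867e+01, -7.22465911e+00]), 'joint_velocities': array([ 0.03888892, -0.01483066, -0.02900899,  0.04063879,  0.00181016,
        0.00965665]), 'effort': array([ 6.94833252e-04, -4.95949173e+01, -3.88521588e+01,  7.01500475e-02,
        5.15137659e-02, -7.63898333e-05]), 'tcp_pos': array([167.58044616, 601.56794435, 246.53291806]), 'ee_rot': array([[-9.63289342e-01,  2.68464429e-01, -7.02401662e-04],
       [ 2.68465245e-01,  9.63287972e-01, -1.64192069e-03],
       [ 2.35817771e-04, -1.77021513e-03, -9.99998405e-01]]), 'contact_force': array([ 0.07891176, -0.31631381, -0.14397775]), 'moment': array([-0.0152735 , -0.03532364, -0.00676512]), 'grip_force': 0.0, 'gripper_width': 86.92975515603081}
```

View pics/top0.png

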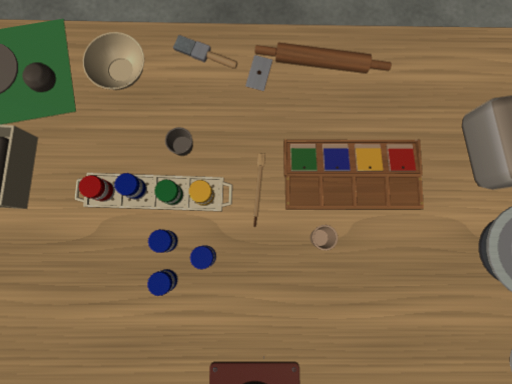

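View pics/side0.png

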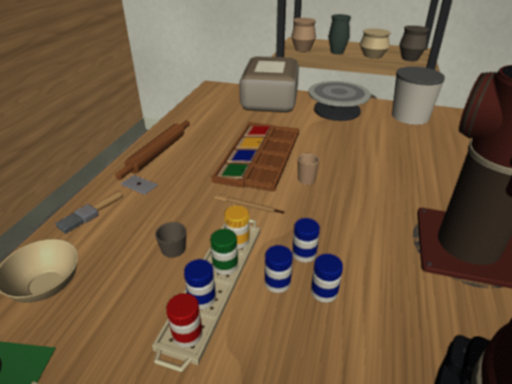

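The top view shows the carrying rack with red (92,187), blue (127,185), green (168,191) and yellow (201,191). The tiles are green (304,159), blue (337,159), yellow (369,159) and red (402,159), with the empty bays below them at row ~192. The cups are at (180,142) and (323,238).

Blue jar candidates are (127,185) in the rack and the loose ones at (161,241), (203,258) and (160,284). The farthest left (+y) is (127,185), and it stands in the rack.

```bash
python3 - <<'E'
from h import *
p=np.load('pics/top0_rgb.npy');D=np.load('pics/top0.npy')
P=np.array([[bydepth('top',(u,v),D[v,u]) for u in range(0,440)] for v in range(120,300)])
hsv=cv2.cvtColor(p,cv2.COLOR_RGB2HSV)[120:300,:440]; H,S,V=[hsv[...,i].astype(int) for i in range(3)]
hue={'red':(H<6)|(H>172),'yellow':(H>17)&(H<32),'green':(H>45)&(H<90),'blue':(H>105)&(H<135)}
Z=P[...,2]
for c,m in hue.items():
    m=m&(S>150)&(V>60)
    for nm,zz in(('lid',(Z>75)&(Z<100)),('low',(Z<50)&(Z>5))):
        k,l,st,ce=cv2.connectedComponentsWithStats((m&zz).astype(np.uint8))
        for i in range(1,k):
            if st[i,4]>120:
                uv=ce[i]+[0,120]; b=st[i]; mid=np.array([b[0]+(b[2]-1)/2,b[1]+120+(b[3]-1)/2])
                z=np.median(Z[l==i]); print(c,nm,uv.round(1),b[:5],'z',z.round(1),onplane('top',uv,85 if nm=='lid' else 22).round(1),onplane('top',mid,z)[:2].round(1))
# cups
for nm,(u,v) in {'round':(180,142),'tall':(323,238)}.items():
    q=P[v-120-20:v-120+20,u-20:u+20].reshape(-1,3); q=q[(q[:,2]>(38 if nm=='round' else 55))]; print(nm,(q.min(0)+q.max(0))/2,q.min(0),q.max(0))
# wooden rack heights & corners
for uv in [(286,208),(422,207),(420,141),(285,141),(321,192),(305,192),(354,192),(388,192)]:
    v,u=uv[1]-120,uv[0]; print(uv,P[v,u].round(1))
W=(Z>15)&(Z<40); W[:,:275]=0; W[:10]=0
W=cv2.morphologyEx(W.astype(np.uint8),cv2.MORPH_OPEN,np.ones((3,3)))
k,l,st,ce=cv2.connectedComponentsWithStats(W);i=1+st[1:,4].argmax();q=P[l==i][:,:2].astype(np.float32);rc=cv2.minAreaRect(q);print(rc,cv2.boxPoints(rc).round(1))
cv2.imwrite('pics/c1.png',cv2.resize(p[120:300,60:440,::-1],None,fx=2.1,fy=2.1,interpolation=cv2.INTER_CUBIC))
E
```

```text
Traceback (most recent call last):
  File "h.py", line 13, in bydepth
    c,d,_,_=ray(n,uv); return c+d*dep
            ~~~^^^^^^
  File "h.py", line 6, in ray
    m=cams.camera_model(n);K=np.array(m['camera_matrix']);R=np.array(m['R']);t=np.array(m['t'])
ValueError: time passes only in moves, steps and waits
```

```bash
cat > h.py <<'E'
import numpy as np, cv2
from cell import status, cams, r
M={n:cams.camera_model(n) for n in('top','side')}
def grab(n,tag):
    p,d=cams.read_camera(n); cv2.imwrite(f'pics/{tag}.png',p[:,:,::-1]); np.save(f'pics/{tag}.npy',d); np.save(f'pics/{tag}_rgb.npy',p); return p,d
def rays(n,uv):
    m=M[n];uv=np.asarray(uv,float).reshape(-1,1,2)
    s=cv2.undistortPoints(uv,np.array(m['camera_matrix']),np.array([m['k1'],0,0,0.]))[:,0]
    R=np.array(m['R']); return -R.T@np.array(m['t']), np.c_[s,np.ones(len(s))]@R
def onplane(n,uv,z):
    c,d=rays(n,uv); return (c+d*((z-c[2])/d[:,2])[:,None])[0]
def cloud(n,D):
    h,w=D.shape; u,v=np.meshgrid(np.arange(w),np.arange(h)); c,d=rays(n,np.c_[u.ravel(),v.ravel()])
    return (c+d*D.reshape(-1,1)).reshape(h,w,3)
def masks(p):
    hsv=cv2.cvtColor(p,cv2.COLOR_RGB2HSV);H,S,V=[hsv[...,i].astype(int) for i in range(3)]
    g=(S>150)&(V>60)
    return {'red':((H<6)|(H>172))&g,'yellow':(H>17)&(H<32)&g,'green':(H>45)&(H<90)&g,'blue':(H>105)&(H<135)&g}
def lids(p,D,verbose=True):
    P=cloud('top',D);Z=P[...,2]
    for c,m in masks(p).items():
        for nm,zz in(('lid',(Z>75)&(Z<115)),('low',(Z<50)&(Z>5))):
            k,l,st,ce=cv2.connectedComponentsWithStats((m&zz).astype(np.uint8))
            for i in range(1,k):
                b=st[i]
                if b[4]>120:
                    z=np.median(Z[l==i]); mid=[b[0]+(b[2]-1)/2,b[1]+(b[3]-1)/2]
                    print(c,nm,ce[i].round(1),b,'z',z.round(1),onplane('top',ce[i],z)[:2].round(1),onplane('top',mid,z)[:2].round(1))
    return P
E
cat > a.py <<'E'
from h import *
p=np.load('pics/top0_rgb.npy');D=np.load('pics/top0.npy')
P=lids(p,D);Z=P[...,2]
for nm,(u,v) in {'round':(180,142),'tall':(323,238)}.items():
    q=P[v-20:v+20,u-20:u+20].reshape(-1,3); q=q[(q[:,2]>(38 if nm=='round' else 55))]; print(nm,((q.min(0)+q.max(0))/2).round(1),(q.max(0)-q.min(0)).round(1))
for u,v in [(305,192),(322,192),(354,192),(388,192),(304,159),(402,159),(250,100)]: print((u,v),P[v,u].round(1))
W=(Z>10)&(Z<40); W[:,:275]=0;W[:,430:]=0; W[:130]=0;W[220:]=0
W=cv2.morphologyEx(W.astype(np.uint8),cv2.MORPH_OPEN,np.ones((3,3)))
k,l,st,ce=cv2.connectedComponentsWithStats(W);i=1+st[1:,4].argmax();rc=cv2.minAreaRect(P[l==i][:,:2].astype(np.float32));print(rc,cv2.boxPoints(rc).round(1))
cv2.imwrite('pics/c1.png',cv2.resize(p[120:300,60:440,::-1],None,fx=2.1,fy=2.1,interpolation=cv2.INTER_CUBIC))
E
python3 a.py
```

```text
red lid [ 90.  186.2] [ 79 175  23  23 407] z 84.8 [495.1 367.8] [495.5 367.9]
red low [401.5 159.5] [388 149  28  22 541] z 22.2 [ 577.4 -361.5] [ 577.4 -361.4]
yellow lid [199.8 190.8] [189 180  23  23 396] z 84.9 [486.3 124.6] [486.  124.1]
yellow low [369.  158.9] [355 148  28  23 569] z 22.3 [ 578.2 -280.8] [ 578.  -279.5]
green lid [165.8 190.3] [156 180  21  21 338] z 85.1 [487.  200.1] [487.7 199.6]
blue lid [125.7 183.9] [115 174  22  21 366] z 84.9 [500.9 289.6] [500.6 290. ]
blue lid [159.5 240.6] [149 230  22  22 386] z 79.9 [375.9 210.5] [376.2 210.4]
blue lid [201.4 257.1] [191 246  22  23 384] z 79.9 [340.7 117.7] [340.9 117.5]
blue lid [158.8 283.2] [148 272  23  23 399] z 80.2 [285.  207.6] [285.5 207.3]
blue low [336.2 158.4] [324 149  25  20 454] z 22.2 [ 579.  -199.7] [ 578.6 -199.1]
round [509.5 114.6 447.1] [273.8 203.2 818.1]
tall [384.8 -84.8 455.6] [ 55.9 195.6 801.1]
(305, 192) [ 495.8 -122.5   13.7]
(322, 192) [ 494.7 -162.2   23.5]
(354, 192) [ 495.2 -240.    24.1]
(388, 192) [ 495.7 -322.8   24.5]
(304, 159) [ 576.5 -119.9   22.7]
(402, 159) [ 578.8 -362.8   22. ]
(250, 100) [738.5  14.   -3.3]
((541.2625732421875, -240.50025939941406), (174.41868591308594, 341.8701171875), 0.4800164997577667) [[ 452.6  -70.3]
 [ 455.5 -412.2]
 [ 629.9 -410.7]
 [ 627.   -68.8]]
```

View pics/c1.png

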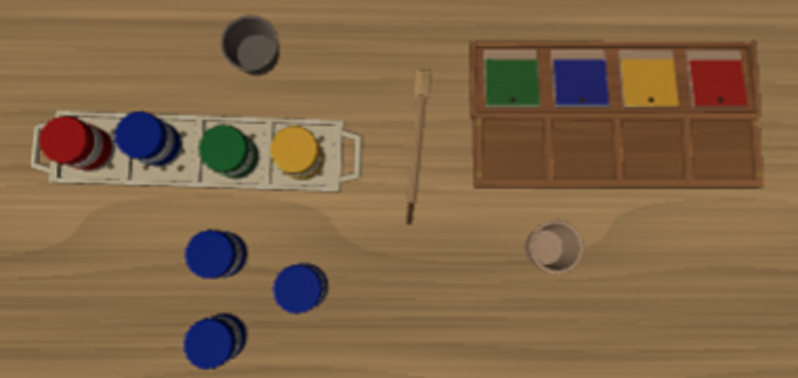

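The crop confirms the blue jar in the rack at (127,185) is the right one. Its lid height of z≈85 matches the rack floor, while the three loose jars are at z≈80. All the bays are empty, so I'll start with the red jar.

jog_arm(commands=[[0, 21.8, -15.6, -4.5, 0, 0, -0.0866], [0, 21.8, -15.6, -4.5, 0, 0, -0.0866], [0, 21.8, -15.6, -4.5, 0, 0, -0.0866], [0, 21.8, -15.6, -4.5, 0, 0, -0.0866], [0, 21.8, -15.6, -4.5, 0, 0, -0.0866]], force=20)

```text
t: 0.52
tcp_pos: [277.4, 523.0, 224.3]
ee_rot: [[-0.759, 0.651, -0.001], [0.651, 0.759, -0.001], [-0.0, -0.001, -1.0]]
contact_force: [-0.8, -0.6, -0.8]
gripper_width: 86.8
grip_force: 0.0
```

jog_arm(commands=[[0, 21.8, -15.6, -4.5, 0, 0, -0.0866], [0, 21.8, -15.6, -4.5, 0, 0, -0.0866], [0, 21.8, -15.6, -4.5, 0, 0, -0.0866], [0, 21.8, -15.6, -4.5, 0, 0, -0.0866], [0, 21.8, -15.6, -4.5, 0, 0, -0.0866]])

```text
t: 0.93
tcp_pos: [386.5, 444.9, 201.8]
ee_rot: [[-0.416, 0.909, -0.001], [0.909, 0.416, -0.001], [-0.0, -0.001, -1.0]]
contact_force: [0.2, 0.5, -0.5]
gripper_width: 86.8
grip_force: 0.0
```

jog_arm(commands=[[0, 21.8, -15.6, -4.5, 0, 0, -0.0866], [0, 21.8, -15.6, -4.5, 0, 0, -0.0866], [0, 21.8, -15.6, -4.5, 0, 0, -0.0866], [0, 21.8, -15.6, -4.5, 0, 0, -0.0866], [0, 21.8, -15.6, -4.5, 0, 0, -0.0866]])

```text
t: 1.35
tcp_pos: [495.5, 367.0, 179.3]
ee_rot: [[0.004, 1.0, -0.001], [1.0, -0.004, -0.0], [-0.0, -0.001, -1.0]]
contact_force: [0.2, 0.4, 0.4]
gripper_width: 86.7
grip_force: 0.0
```

jog_arm(commands=[[0, 0, 0, 0, 0, 0, 0], [0, 0, 0, 0, 0, 0, 0]])

```text
t: 1.52
tcp_pos: [495.3, 366.8, 179.0]
ee_rot: [[0.002, 1.0, -0.002], [1.0, -0.002, -0.001], [-0.001, -0.002, -1.0]]
contact_force: [-1.2, 1.3, 1.0]
gripper_width: 86.9
grip_force: 0.0
```

jog_arm(commands=[[0, 0, 0.2, -27, 0, 0, 0], [0, 0, 0.2, -27, 0, 0, 0], [0, 0, 0.2, -27, 0, 0, 0], [0, 0, 0.2, -24, 0, 0, 0], [0, 0, 0.2, -18, 0, 0, 0]])

```text
t: 1.93
tcp_pos: [492.5, 369.3, 54.6]
ee_rot: [[-0.002, 1.0, -0.003], [1.0, 0.002, -0.001], [-0.001, -0.003, -1.0]]
contact_force: [-0.5, -0.7, -0.8]
gripper_width: 87.1
grip_force: 0.0
```

jog_arm(commands=[[0.5, 0, 0, 0, 0, 0, 0], [0.5, 0, 0, 0, 0, 0, 0], [1, 0, 0, 0, 0, 0, 0], [1, 0, 0, 0, 0, 0, 0], [1, 0, 0, 0, 0, 0, 0]])

```text
t: 2.35
tcp_pos: [495.8, 369.9, 59.1]
ee_rot: [[-0.0, 1.0, 0.003], [1.0, 0.0, 0.002], [0.002, 0.003, -1.0]]
contact_force: [0.2, -0.8, 0.5]
gripper_width: 62.0
grip_force: 0.0
```

jog_arm(commands=[[1, 0, 0, 0, 0, 0, 0], [1, 0, 0, 0, 0, 0, 0], [1, 0, 0, 0, 0, 0, 0], [1, 0, 0, 0, 0, 0, 0], [1, 0, 0, 0, 0, 0, 0]])

```text
t: 2.77
tcp_pos: [495.8, 369.5, 58.5]
ee_rot: [[-0.0, 1.0, 0.002], [1.0, 0.0, 0.001], [0.001, 0.002, -1.0]]
contact_force: [-1.6, -0.6, 5.6]
gripper_width: 51.0
grip_force: 20.0
```

jog_arm(commands=[[1, 0, 0, 10, 0, 0, 0], [1, 0, 0, 25, 0, 0, 0], [1, 0, 0, 35, 0, 0, 0], [1, 0, 0, 35, 0, 0, 0], [1, 0, -10, 27, 0, 0, 0]])

```text
t: 3.18
tcp_pos: [494.7, 360.2, 191.9]
ee_rot: [[-0.001, 1.0, 0.001], [1.0, 0.001, 0.002], [0.002, 0.001, -1.0]]
contact_force: [1.3, 0.2, -0.8]
gripper_width: 51.3
grip_force: 19.9
```

jog_arm(commands=[[1, 0, -20, 0, 0, 0, 0], [1, 0, -30, 0, 0, 0, 0], [1, 0, -35, 0, 0, 0, 0], [1, 0, -35, 0, 0, 0, 0], [1, 0, -35, 0, 0, 0, 0]])

```text
t: 3.6
tcp_pos: [493.9, 202.6, 189.0]
ee_rot: [[-0.001, 1.0, -0.001], [1.0, 0.001, -0.0], [-0.0, -0.001, -1.0]]
contact_force: [0.9, 0.7, -1.1]
gripper_width: 51.2
grip_force: 19.9
```

jog_arm(commands=[[1, 0, -35, 0, 0, 0, 0], [1, 0, -35, 0, 0, 0, 0], [1, 0, -35, 0, 0, 0, 0], [1, 0, -35, 0, 0, 0, 0], [1, 0, -35, 0, 0, 0, 0]])

```text
t: 4.02
tcp_pos: [493.9, 27.5, 189.1]
ee_rot: [[-0.0, 1.0, -0.001], [1.0, 0.0, 0.0], [0.0, -0.001, -1.0]]
contact_force: [0.1, -0.5, -1.8]
gripper_width: 51.0
grip_force: 19.9
```

jog_arm(commands=[[1, 0, -35, 0, 0, 0, 0], [1, 0, -35, 0, 0, 0, 0], [1, 0, -35, 0, 0, 0, 0], [1, 0, -35, 0, 0, 0, 0], [1, 0, -35, 0, 0, 0, 0]])

```text
t: 4.43
tcp_pos: [494.0, -147.4, 189.2]
ee_rot: [[0.0, 1.0, -0.001], [1.0, -0.0, 0.0], [0.0, -0.001, -1.0]]
contact_force: [1.2, -0.0, -0.7]
gripper_width: 51.2
grip_force: 19.9
```

jog_arm(commands=[[1, 0, -35, 0, 0, 0, 0], [1, 0, -35, 0, 0, 0, 0], [1, 0, -30, 0, 0, 0, 0], [1, 0, -15, 0, 0, 0, 0], [1, 0, 0, 0, 0, 0, 0]])

```text
t: 4.85
tcp_pos: [494.2, -263.8, 189.1]
ee_rot: [[0.003, 1.0, -0.0], [1.0, -0.003, -0.001], [-0.001, -0.0, -1.0]]
contact_force: [-0.7, -0.2, -1.1]
gripper_width: 51.1
grip_force: 19.9
```

Remaining: dy ≈ -97, then lower the TCP from 189 to 68.

jog_arm(commands=[[1, 0, -20, 0, 0, 0, 0], [1, 0, -30, 0, 0, 0, 0], [1, 0, -30, 0, 0, 0, 0], [1, -0.5, -16, 0, 0, 0, 0], [1, 0, 0, 0, 0, 0, 0]])

```text
t: 5.27
tcp_pos: [494.0, -358.7, 189.0]
ee_rot: [[0.002, 1.0, -0.0], [1.0, -0.002, -0.0], [-0.0, -0.0, -1.0]]
contact_force: [-0.7, 0.1, -1.0]
gripper_width: 51.1
grip_force: 19.9
```

jog_arm(commands=[[1, 0, 0, -20, 0, 0, 0], [1, 0, 0, -30, 0, 0, 0], [1, 0, 0, -30, 0, 0, 0], [1, 0, 0, -20, 0, 0, 0], [1, 0, 0, -8, 0, 0, 0]])

```text
t: 5.68
tcp_pos: [492.4, -353.0, 76.8]
ee_rot: [[-0.001, 1.0, -0.005], [1.0, 0.001, 0.006], [0.006, -0.005, -1.0]]
contact_force: [-1.0, 0.1, -2.2]
gripper_width: 51.3
grip_force: 19.9
```

jog_arm(commands=[[1, 0, 0, 0, 0, 0, 0], [1, 0, 0, 0, 0, 0, 0]])

```text
t: 5.85
tcp_pos: [494.7, -356.1, 81.6]
ee_rot: [[-0.001, 1.0, 0.0], [1.0, 0.001, 0.0], [0.0, 0.0, -1.0]]
contact_force: [1.1, 0.4, -0.9]
gripper_width: 50.7
grip_force: 19.9
```

jog_arm(commands=[[1, -0.5, -4.5, -2, 0, 0, 0], [1, -0.5, 0, -4, 0, 0, 0], [1, 0, 0, -3, 0, 0, 0], [1, 0, 0, -2, 0, 0, 0], [1, 0, 0, 0, 0, 0, 0]])

```text
t: 6.27
tcp_pos: [493.1, -361.3, 69.8]
ee_rot: [[0.0, 1.0, -0.0], [1.0, -0.0, 0.0], [0.0, -0.0, -1.0]]
contact_force: [-0.1, 0.4, -0.6]
gripper_width: 51.1
grip_force: 19.9
```

jog_arm(commands=[[1, 0, 0, -1, 0, 0, 0], [1, 0, 0, -1, 0, 0, 0], [1, 0, 0, -0.5, 0, 0, 0], [1, 0, 0, 0, 0, 0, 0], [1, 0, 0, 0, 0, 0, 0]])

```text
t: 6.68
tcp_pos: [493.3, -361.5, 67.5]
ee_rot: [[0.0, 1.0, 0.0], [1.0, -0.0, -0.0], [-0.0, 0.0, -1.0]]
contact_force: [-0.0, 0.0, -1.5]
gripper_width: 51.5
grip_force: 19.9
```

jog_arm(commands=[[1, 0, 0, -0.7, 0, 0, 0], [1, 0, 0, 0, 0, 0, 0], [1, 0, 0, -0.7, 0, 0, 0], [1, 0, 0, 0, 0, 0, 0], [1, 0, 0, 0, 0, 0, 0]])

```text
t: 7.1
tcp_pos: [493.4, -361.6, 67.5]
ee_rot: [[-0.0, 1.0, -0.0], [1.0, 0.0, -0.0], [-0.0, -0.0, -1.0]]
contact_force: [-4.4, 2.4, 8.2]
gripper_width: 50.8
grip_force: 19.9
```

Contact confirmed at 8 N. Release, rise, then head for blue at (500.7, 290).

jog_arm(commands=[[0.85, 0, 0, 0, 0, 0, 0], [0.4, 0, 0, 0, 0, 0, 0], [0, 0, 0, 0, 0, 0, 0], [0, 0, 0, 0, 0, 0, 0], [0, 0, 0, 0, 0, 0, 0]])

```text
t: 7.52
tcp_pos: [493.3, -361.4, 65.9]
ee_rot: [[0.0, 1.0, 0.0], [1.0, -0.0, 0.0], [0.0, 0.0, -1.0]]
contact_force: [-0.3, -0.3, 0.5]
gripper_width: 65.2
grip_force: 0.0
```

jog_arm(commands=[[0, 0, 0, 0, 0, 0, 0], [0, 0, 0, 10, 0, 0, 0], [0, 0, 0, 30, 0, 0, 0], [0, 0, 0, 35, 0, 0, 0], [0, 0, 0, 35, 0, 0, 0]])

```text
t: 7.93
tcp_pos: [492.8, -360.9, 177.1]
ee_rot: [[-0.0, 1.0, -0.001], [1.0, 0.0, 0.001], [0.001, -0.001, -1.0]]
contact_force: [0.8, -1.0, 0.9]
gripper_width: 86.6
grip_force: 0.0
```

```bash
python3 - <<'E'
from h import *
p,D=grab('side','s1'); cv2.imwrite('pics/s1c.png',cv2.resize(p[90:380,120:400,::-1],None,fx=2,fy=2))
E
```

```text
(no output)
```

View pics/s1c.png

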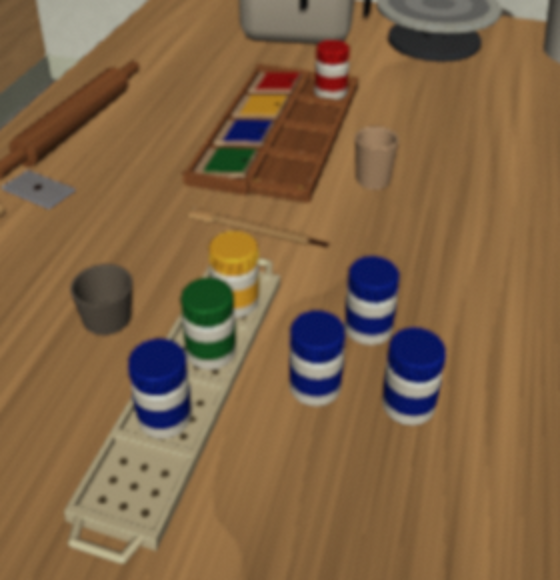

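The red jar stands upright in the red tile's bay (crop 332,70), and everything else is undisturbed. Blue is next.

jog_arm(commands=[[0, 0, 20, 0, 0, 0, 0], [0, 0, 38, 0, 0, 0, 0], [0, 0, 38, 0, 0, 0, 0], [0, 0, 38, 0, 0, 0, 0], [0, 0, 38, 0, 0, 0, 0]])

```text
t: 8.4
tcp_pos: [493.1, -188.1, 176.8]
ee_rot: [[0.001, 1.0, 0.001], [1.0, -0.001, -0.0], [-0.0, 0.001, -1.0]]
contact_force: [0.1, 0.9, -0.1]
gripper_width: 87.1
grip_force: 0.0
```

jog_arm(commands=[[0, 0, 38, 0, 0, 0, 0], [0, 0, 38, 0, 0, 0, 0], [0, 0, 38, 0, 0, 0, 0], [0, 0, 38, 0, 0, 0, 0], [0, 0, 38, 0, 0, 0, 0]])

```text
t: 8.82
tcp_pos: [493.2, 2.3, 177.0]
ee_rot: [[0.0, 1.0, 0.001], [1.0, -0.0, -0.0], [-0.0, 0.001, -1.0]]
contact_force: [0.7, -0.0, -1.1]
gripper_width: 87.0
grip_force: 0.0
```

jog_arm(commands=[[0, 1, 38, 0, 0, 0, 0], [0, 1, 38, 0, 0, 0, 0], [0, 1, 38, 0, 0, 0, 0], [0, 1, 38, 0, 0, 0, 0], [0, 1, 38, 0, 0, 0, 0]])

```text
t: 9.23
tcp_pos: [498.2, 192.6, 177.0]
ee_rot: [[-0.0, 1.0, 0.001], [1.0, 0.0, 0.0], [0.0, 0.001, -1.0]]
contact_force: [0.7, -0.3, -0.1]
gripper_width: 86.6
grip_force: 0.0
```

jog_arm(commands=[[0, 1, 38, 0, 0, 0, 0], [0, 1, 38, 0, 0, 0, 0], [0, 1, 23, 0, 0, 0, 0], [0, 0, 0, 0, 0, 0, 0], [0, 0, 0, 0, 0, 0, 0]])

```text
t: 9.65
tcp_pos: [501.0, 290.7, 176.4]
ee_rot: [[-0.003, 1.0, 0.0], [1.0, 0.003, -0.0], [-0.0, 0.0, -1.0]]
contact_force: [-0.1, -0.2, 0.2]
gripper_width: 87.1
grip_force: 0.0
```

jog_arm(commands=[[0, 0, 0, -27, 0, 0, 0], [0, 0, 0, -27, 0, 0, 0], [0, 0, 0, -27, 0, 0, 0], [0, 0, -1, -22, 0, 0, 0], [0, 0, 0, -15, 0, 0, 0]])

```text
t: 10.07
tcp_pos: [500.1, 286.3, 55.8]
ee_rot: [[0.002, 1.0, -0.003], [1.0, -0.002, -0.002], [-0.002, -0.003, -1.0]]
contact_force: [0.4, -0.0, -0.6]
gripper_width: 87.1
grip_force: 0.0
```

jog_arm(commands=[[0.4, 0, 0, 0, 0, 0, 0], [0.5, 0, 0, 0, 0, 0, 0], [1, 0, 0, 0, 0, 0, 0], [1, 0, 0, 0, 0, 0, 0], [1, 0, 0, 0, 0, 0, 0]])

```text
t: 10.48
tcp_pos: [502.5, 288.8, 59.9]
ee_rot: [[0.0, 1.0, 0.003], [1.0, -0.0, 0.001], [0.001, 0.003, -1.0]]
contact_force: [-0.1, 0.6, -0.3]
gripper_width: 61.7
grip_force: 0.0
```

jog_arm(commands=[[1, 0, 0, 0, 0, 0, 0], [1, 0, 0, 0, 0, 0, 0], [1, 0, 0, 0, 0, 0, 0], [1, 0, 0, 0, 0, 0, 0], [1, 0, 0, 0, 0, 0, 0]])

```text
t: 10.9
tcp_pos: [502.2, 288.9, 59.3]
ee_rot: [[-0.0, 1.0, 0.002], [1.0, 0.0, 0.001], [0.001, 0.002, -1.0]]
contact_force: [0.5, -0.4, 5.9]
gripper_width: 51.0
grip_force: 20.0
```

jog_arm(commands=[[1, 0, 0, 10, 0, 0, 0], [1, 0, 0, 25, 0, 0, 0], [1, 0, 0, 35, 0, 0, 0], [1, 0, 0, 35, 0, 0, 0], [1, 0, -10, 25, 0, 0, 0]])

```text
t: 11.32
tcp_pos: [501.2, 279.9, 191.1]
ee_rot: [[-0.001, 1.0, 0.001], [1.0, 0.001, 0.002], [0.002, 0.001, -1.0]]
contact_force: [0.3, 1.2, -2.2]
gripper_width: 51.0
grip_force: 20.0
```

jog_arm(commands=[[1, -1, -20, 0, 0, 0, 0], [1, -1, -30, 0, 0, 0, 0], [1, -1, -35, 0, 0, 0, 0], [1, -1, -35, 0, 0, 0, 0], [1, -1, -35, 0, 0, 0, 0]])

```text
t: 11.73
tcp_pos: [495.1, 122.4, 187.8]
ee_rot: [[-0.001, 1.0, -0.002], [1.0, 0.001, -0.0], [-0.0, -0.002, -1.0]]
contact_force: [1.0, -0.3, -2.3]
gripper_width: 51.2
grip_force: 20.0
```

jog_arm(commands=[[1, -1, -35, 0, 0, 0, 0], [1, -1, -35, 0, 0, 0, 0], [1, -1, -35, 0, 0, 0, 0], [1, -1, -35, 0, 0, 0, 0], [1, 0, -35, 0, 0, 0, 0]])

```text
t: 12.15
tcp_pos: [491.1, -52.7, 187.9]
ee_rot: [[-0.0, 1.0, -0.001], [1.0, 0.0, 0.001], [0.001, -0.001, -1.0]]
contact_force: [0.6, -0.5, -2.4]
gripper_width: 51.0
grip_force: 20.0
```

jog_arm(commands=[[1, 0, -35, 0, 0, 0, 0], [1, 0, -35, 0, 0, 0, 0], [1, 0, -30, 0, 0, 0, 0], [1, 0, -15, 0, 0, 0, 0], [1, 0, 0, 0, 0, 0, 0]])

```text
t: 12.57
tcp_pos: [491.5, -169.4, 188.0]
ee_rot: [[0.004, 1.0, -0.001], [1.0, -0.004, -0.001], [-0.001, -0.001, -1.0]]
contact_force: [-0.2, -0.4, -2.5]
gripper_width: 51.0
grip_force: 20.0
```

jog_arm(commands=[[1, 0.5, -15, 0, 0, 0, 0], [1, 0.5, -12, 0, 0, 0, 0], [1, 0.5, -4, -15, 0, 0, 0], [1, 0, 0, -25, 0, 0, 0], [1, 0, 0, -25, 0, 0, 0]])

```text
t: 12.98
tcp_pos: [494.5, -197.6, 123.4]
ee_rot: [[0.0, 1.0, 0.002], [1.0, -0.0, -0.001], [-0.001, 0.002, -1.0]]
contact_force: [-0.9, -0.2, -2.6]
gripper_width: 50.8
grip_force: 20.0
```

jog_arm(commands=[[1, 0, 0, -25, 0, 0, 0], [1, 0, 0, -15, 0, 0, 0], [1, 0, 0, -5, 0, 0, 0], [1, 0, 0, 0, 0, 0, 0], [1, 0, 0, 0, 0, 0, 0]])

```text
t: 13.4
tcp_pos: [494.2, -197.3, 78.7]
ee_rot: [[-0.0, 1.0, 0.0], [1.0, 0.0, -0.0], [-0.0, 0.0, -1.0]]
contact_force: [0.8, -0.5, -2.0]
gripper_width: 51.0
grip_force: 20.0
```

jog_arm(commands=[[1, -0.5, -2, -3, 0, 0, 0], [1, -0.5, -1, -3, 0, 0, 0], [1, 0, 0, -2, 0, 0, 0], [1, 0, 0, -1, 0, 0, 0], [1, 0, 0, 0, 0, 0, 0]])

```text
t: 13.82
tcp_pos: [492.7, -200.5, 69.1]
ee_rot: [[0.0, 1.0, 0.0], [1.0, -0.0, 0.0], [0.0, 0.0, -1.0]]
contact_force: [-0.1, -0.2, -3.2]
gripper_width: 51.2
grip_force: 20.0
```

jog_arm(commands=[[1, 0, 0, -0.7, 0, 0, 0], [1, 0, 0, -0.5, 0, 0, 0], [1, 0, 0, -0.5, 0, 0, 0], [1, 0, 0, 0, 0, 0, 0], [1, 0, 0, 0, 0, 0, 0]])

```text
t: 14.23
tcp_pos: [492.9, -200.6, 68.4]
ee_rot: [[-0.0, 1.0, 0.0], [1.0, 0.0, -0.0], [-0.0, 0.0, -1.0]]
contact_force: [-3.2, 1.1, 4.8]
gripper_width: 51.2
grip_force: 20.0
```

Blue is down, so release, rise to ~178 and move to green at (487.5, 200).

jog_arm(commands=[[0.85, 0, 0, 0, 0, 0, 0], [0.4, 0, 0, 0, 0, 0, 0], [0, 0, 0, 0, 0, 0, 0], [0, 0, 0, 0, 0, 0, 0], [0, 0, 0, 0, 0, 0, 0]])

```text
t: 14.65
tcp_pos: [493.0, -200.6, 67.5]
ee_rot: [[0.0, 1.0, 0.001], [1.0, -0.0, -0.0], [-0.0, 0.001, -1.0]]
contact_force: [0.9, -0.5, -0.3]
gripper_width: 64.9
grip_force: 0.0
```

jog_arm(commands=[[0, 0, 0, 0, 0, 0, 0], [0, 0, 0, 10, 0, 0, 0], [0, 0, 0, 30, 0, 0, 0], [0, 0, 0, 35, 0, 0, 0], [0, 0, 0, 35, 0, 0, 0]])

```text
t: 15.07
tcp_pos: [492.1, -200.0, 178.6]
ee_rot: [[-0.0, 1.0, -0.001], [1.0, 0.0, 0.001], [0.001, -0.001, -1.0]]
contact_force: [1.3, 0.3, 0.0]
gripper_width: 86.4
grip_force: 0.0
```

jog_arm(commands=[[0, 0, 20, 0, 0, 0, 0], [0, 0, 38, 0, 0, 0, 0], [0, -1, 38, 0, 0, 0, 0], [0, -1, 38, 0, 0, 0, 0], [0, -1, 38, 0, 0, 0, 0]])

```text
t: 15.48
tcp_pos: [489.7, -27.0, 178.5]
ee_rot: [[0.001, 1.0, 0.001], [1.0, -0.001, -0.0], [-0.0, 0.001, -1.0]]
contact_force: [0.2, 0.5, -1.3]
gripper_width: 86.8
grip_force: 0.0
```

jog_arm(commands=[[0, -1, 38, 0, 0, 0, 0], [0, -1, 38, 0, 0, 0, 0], [0, 0, 38, 0, 0, 0, 0], [0, 0, 38, 0, 0, 0, 0], [0, 0, 38, 0, 0, 0, 0]])

```text
t: 15.9
tcp_pos: [487.6, 163.5, 178.5]
ee_rot: [[-0.0, 1.0, 0.001], [1.0, 0.0, 0.0], [0.0, 0.001, -1.0]]
contact_force: [1.4, 0.0, 0.0]
gripper_width: 86.8
grip_force: 0.0
```

jog_arm(commands=[[0, 0, 24, 0, 0, 0, 0], [0, 0, 14, 0, 0, 0, 0], [0, 0, 0, 0, 0, 0, 0], [0, 0, 0, 0, 0, 0, 0]])

```text
t: 16.23
tcp_pos: [487.7, 200.1, 177.9]
ee_rot: [[-0.002, 1.0, 0.0], [1.0, 0.002, -0.0], [-0.0, 0.0, -1.0]]
contact_force: [-0.0, -0.6, -0.9]
gripper_width: 87.0
grip_force: 0.0
```

jog_arm(commands=[[0, 0, 0, -27, 0, 0, 0], [0, 0, 0, -27, 0, 0, 0], [0, 0, 0, -27, 0, 0, 0], [0, 0, 0, -23, 0, 0, 0], [0, 0, 0, -15, 0, 0, 0]])

```text
t: 16.65
tcp_pos: [486.5, 197.7, 56.2]
ee_rot: [[0.002, 1.0, -0.003], [1.0, -0.002, -0.001], [-0.001, -0.003, -1.0]]
contact_force: [-0.1, 0.3, -0.2]
gripper_width: 87.2
grip_force: 0.0
```

jog_arm(commands=[[0.4, 0, 0, 0, 0, 0, 0], [0.5, 0, 0, 0, 0, 0, 0], [1, 0, 0, 0, 0, 0, 0], [1, 0, 0, 0, 0, 0, 0], [1, 0, 0, 0, 0, 0, 0]])

```text
t: 17.07
tcp_pos: [489.1, 199.6, 60.1]
ee_rot: [[0.0, 1.0, 0.003], [1.0, -0.0, 0.001], [0.001, 0.003, -1.0]]
contact_force: [-0.6, 0.6, -0.9]
gripper_width: 61.3
grip_force: 0.0
```

jog_arm(commands=[[1, 0, 0, 0, 0, 0, 0], [1, 0, 0, 0, 0, 0, 0], [1, 0, 0, 0, 0, 0, 0], [1, 0, 0, 0, 0, 0, 0], [1, 0, 0, 0, 0, 0, 0]])

```text
t: 17.48
tcp_pos: [488.7, 199.7, 59.5]
ee_rot: [[-0.0, 1.0, 0.002], [1.0, 0.0, 0.0], [0.0, 0.002, -1.0]]
contact_force: [-0.3, -0.8, 6.7]
gripper_width: 51.0
grip_force: 20.0
```

jog_arm(commands=[[1, 0, 0, 10, 0, 0, 0], [1, 0, 0, 25, 0, 0, 0], [1, 0, 0, 35, 0, 0, 0], [1, 0, 0, 35, 0, 0, 0], [1, 0, -10, 25, 0, 0, 0]])

```text
t: 17.9
tcp_pos: [488.0, 190.8, 191.6]
ee_rot: [[-0.001, 1.0, 0.002], [1.0, 0.001, 0.001], [0.001, 0.002, -1.0]]
contact_force: [0.8, -0.2, -1.0]
gripper_width: 51.5
grip_force: 20.0
```

jog_arm(commands=[[1, 1, -20, 0, 0, 0, 0], [1, 1, -30, 0, 0, 0, 0], [1, 1, -35, 0, 0, 0, 0], [1, 1, -35, 0, 0, 0, 0], [1, 1, -35, 0, 0, 0, 0]])

```text
t: 18.32
tcp_pos: [492.0, 33.4, 188.6]
ee_rot: [[-0.001, 1.0, -0.001], [1.0, 0.001, 0.0], [0.0, -0.001, -1.0]]
contact_force: [1.2, 0.4, -1.2]
gripper_width: 51.4
grip_force: 20.0
```

jog_arm(commands=[[1, 0, -35, 0, 0, 0, 0], [1, 0, -35, 0, 0, 0, 0], [1, 0, -35, 0, 0, 0, 0], [1, 0, -25, 0, 0, 0, 0], [1, 0, -15, 0, 0, 0, 0]])

```text
t: 18.73
tcp_pos: [492.1, -113.0, 188.6]
ee_rot: [[0.002, 1.0, -0.001], [1.0, -0.002, -0.0], [-0.0, -0.001, -1.0]]
contact_force: [-0.1, -0.3, -1.6]
gripper_width: 51.7
grip_force: 20.0
```

jog_arm(commands=[[1, 0, -8, 0, 0, 0, 0], [1, 0, 0, 0, 0, 0, 0], [1, 0, 0, -15, 0, 0, 0], [1, 0, 0, -25, 0, 0, 0], [1, 0, 0, -25, 0, 0, 0]])

```text
t: 19.15
tcp_pos: [493.6, -117.4, 123.7]
ee_rot: [[-0.001, 1.0, 0.002], [1.0, 0.001, -0.0], [-0.0, 0.002, -1.0]]
contact_force: [-0.4, -0.9, -1.8]
gripper_width: 51.5
grip_force: 20.0
```

jog_arm(commands=[[1, 0, 0, -25, 0, 0, 0], [1, 0, 0, -14, 0, 0, 0], [1, 0, 0, -5, 0, 0, 0], [1, 0, 0, 0, 0, 0, 0], [1, 0, 0, 0, 0, 0, 0]])

```text
t: 19.57
tcp_pos: [493.2, -117.8, 80.1]
ee_rot: [[-0.001, 1.0, 0.0], [1.0, 0.001, 0.0], [0.0, 0.0, -1.0]]
contact_force: [0.6, -0.6, -1.2]
gripper_width: 51.4
grip_force: 20.0
```

jog_arm(commands=[[1, 0, -1, -4, 0, 0, 0], [1, 0, -0.5, -4, 0, 0, 0], [1, 0, 0, -2, 0, 0, 0], [1, 0, 0, -1, 0, 0, 0], [1, 0, 0, 0, 0, 0, 0]])

```text
t: 19.98
tcp_pos: [492.9, -120.1, 68.7]
ee_rot: [[0.0, 1.0, 0.0], [1.0, -0.0, -0.0], [-0.0, 0.0, -1.0]]
contact_force: [0.8, -0.7, -2.3]
gripper_width: 51.2
grip_force: 20.0
```

jog_arm(commands=[[1, 0, 0, -0.7, 0, 0, 0], [1, 0, 0, -0.5, 0, 0, 0], [1, 0, 0, -0.5, 0, 0, 0], [1, 0, 0, 0, 0, 0, 0], [1, 0, 0, 0, 0, 0, 0]])

```text
t: 20.4
tcp_pos: [493.0, -120.2, 68.5]
ee_rot: [[-0.0, 1.0, -0.0], [1.0, 0.0, -0.0], [-0.0, -0.0, -1.0]]
contact_force: [-5.7, 1.8, 13.7]
gripper_width: 51.4
grip_force: 20.0
```

Green is down. Release and move to yellow at (486, 124).

jog_arm(commands=[[0.85, 0, 0, 0, 0, 0, 0], [0.4, 0, 0, 0, 0, 0, 0], [0, 0, 0, 0, 0, 0, 0], [0, 0, 0, 0, 0, 0, 0], [0, 0, 0, 0, 0, 0, 0]])

```text
t: 20.82
tcp_pos: [493.0, -120.0, 66.8]
ee_rot: [[0.0, 1.0, 0.001], [1.0, -0.0, -0.0], [-0.0, 0.001, -1.0]]
contact_force: [-0.3, 0.5, -0.1]
gripper_width: 64.8
grip_force: 0.0
```

jog_arm(commands=[[0, 0, 0, 0, 0, 0, 0], [0, 0, 0, 10, 0, 0, 0], [0, 0, 0, 30, 0, 0, 0], [0, 0, 0, 35, 0, 0, 0], [0, 0, 0, 35, 0, 0, 0]])

```text
t: 21.23
tcp_pos: [492.0, -119.6, 177.9]
ee_rot: [[-0.0, 1.0, -0.002], [1.0, 0.0, 0.001], [0.001, -0.002, -1.0]]
contact_force: [1.3, -0.1, -0.1]
gripper_width: 86.3
grip_force: 0.0
```

jog_arm(commands=[[0, 0, 20, 0, 0, 0, 0], [0, -2, 35, 0, 0, 0, 0], [0, -2, 35, 0, 0, 0, 0], [0, -2, 35, 0, 0, 0, 0], [0, -1, 35, 0, 0, 0, 0]])

```text
t: 21.65
tcp_pos: [485.5, 41.4, 177.7]
ee_rot: [[0.001, 1.0, 0.001], [1.0, -0.001, -0.0], [-0.0, 0.001, -1.0]]
contact_force: [0.4, 0.4, 0.5]
gripper_width: 87.0
grip_force: 0.0
```

jog_arm(commands=[[0, 0, 35, 0, 0, 0, 0], [0, 0, 30, 0, 0, 0, 0], [0, 0, 19, 0, 0, 0, 0], [0, 0, 0, 0, 0, 0, 0], [0, 0, 0, 0, 0, 0, 0]])

```text
t: 22.07
tcp_pos: [485.7, 124.8, 177.2]
ee_rot: [[-0.003, 1.0, 0.0], [1.0, 0.003, -0.0], [-0.0, 0.0, -1.0]]
contact_force: [0.6, 0.9, -0.4]
gripper_width: 86.7
grip_force: 0.0
```

jog_arm(commands=[[0, 0, 0, -27, 0, 0, 0], [0, 0, 0, -27, 0, 0, 0], [0, 0, 0, -27, 0, 0, 0], [0, 0, 0, -22, 0, 0, 0], [0, 0, 0, -15, 0, 0, 0]])

```text
t: 22.48
tcp_pos: [484.5, 122.4, 56.6]
ee_rot: [[0.002, 1.0, -0.003], [1.0, -0.002, -0.001], [-0.001, -0.003, -1.0]]
contact_force: [-0.2, -0.4, 0.9]
gripper_width: 87.0
grip_force: 0.0
```

jog_arm(commands=[[0.4, 0, 0, 0, 0, 0, 0], [0.5, 0, 0, 0, 0, 0, 0], [1, 0, 0, 0, 0, 0, 0], [1, 0, 0, 0, 0, 0, 0], [1, 0, 0, 0, 0, 0, 0]])

```text
t: 22.9
tcp_pos: [487.0, 123.9, 60.3]
ee_rot: [[0.0, 1.0, 0.003], [1.0, -0.0, 0.0], [0.0, 0.003, -1.0]]
contact_force: [-0.3, 0.6, -0.0]
gripper_width: 61.2
grip_force: 0.0
```

jog_arm(commands=[[1, 0, 0, 0, 0, 0, 0], [1, 0, 0, 0, 0, 0, 0], [1, 0, 0, 0, 0, 0, 0], [1, 0, 0, 0, 0, 0, 0], [1, 0, 0, 0, 0, 0, 0]])

```text
t: 23.32
tcp_pos: [486.9, 124.1, 59.9]
ee_rot: [[-0.0, 1.0, 0.002], [1.0, 0.0, -0.0], [-0.0, 0.002, -1.0]]
contact_force: [0.6, -1.0, 6.8]
gripper_width: 51.1
grip_force: 20.0
```

jog_arm(commands=[[1, 0, 0, 10, 0, 0, 0], [1, 0, 0, 25, 0, 0, 0], [1, 0, 0, 35, 0, 0, 0], [1, 0, 0, 35, 0, 0, 0], [1, 0, -10, 25, 0, 0, 0]])

```text
t: 23.73
tcp_pos: [485.8, 115.2, 191.7]
ee_rot: [[-0.001, 1.0, 0.001], [1.0, 0.001, 0.001], [0.001, 0.001, -1.0]]
contact_force: [1.8, -0.3, -0.2]
gripper_width: 51.2
grip_force: 20.0
```

jog_arm(commands=[[1, 1, -20, 0, 0, 0, 0], [1, 1, -30, 0, 0, 0, 0], [1, 1, -35, 0, 0, 0, 0], [1, 1, -35, 0, 0, 0, 0], [1, 1, -35, 0, 0, 0, 0]])

```text
t: 24.15
tcp_pos: [489.9, -41.9, 188.8]
ee_rot: [[-0.001, 1.0, -0.001], [1.0, 0.001, 0.0], [0.0, -0.001, -1.0]]
contact_force: [0.9, 0.3, -2.2]
gripper_width: 51.1
grip_force: 20.0
```

jog_arm(commands=[[1, 1, -35, 0, 0, 0, 0], [1, 0, -35, 0, 0, 0, 0], [1, 0, -35, 0, 0, 0, 0], [1, 0, -35, 0, 0, 0, 0], [1, 0, -35, 0, 0, 0, 0]])

```text
t: 24.57
tcp_pos: [490.9, -217.1, 188.6]
ee_rot: [[-0.0, 1.0, -0.001], [1.0, 0.0, 0.001], [0.001, -0.001, -1.0]]
contact_force: [1.0, -0.6, -1.7]
gripper_width: 50.7
grip_force: 20.0
```

jog_arm(commands=[[1, 0, -30, 0, 0, 0, 0], [1, 0, -20, 0, 0, 0, 0], [1, 0, -10, 0, 0, 0, 0], [1, 0, 0, 0, 0, 0, 0], [1, 0, 0, 0, 0, 0, 0]])

```text
t: 24.98
tcp_pos: [491.4, -275.2, 188.3]
ee_rot: [[0.001, 1.0, -0.001], [1.0, -0.001, 0.002], [0.002, -0.001, -1.0]]
contact_force: [-0.5, 0.3, -2.1]
gripper_width: 51.1
grip_force: 20.0
```

jog_arm(commands=[[1, 0.5, -4, 0, 0, 0, 0], [1, 0.5, -2, 0, 0, 0, 0], [1, 0, 0, -15, 0, 0, 0], [1, 0, 0, -25, 0, 0, 0], [1, 0, 0, -25, 0, 0, 0]])

```text
t: 25.4
tcp_pos: [494.0, -281.6, 124.4]
ee_rot: [[-0.002, 1.0, 0.003], [1.0, 0.002, -0.002], [-0.002, 0.003, -1.0]]
contact_force: [-0.5, 0.5, -2.9]
gripper_width: 51.4
grip_force: 20.0
```

jog_arm(commands=[[1, 0, 0, -25, 0, 0, 0], [1, 0, 0, -14, 0, 0, 0], [1, 0, 0, -5, 0, 0, 0], [1, 0, 0, 0, 0, 0, 0], [1, 0, 0, 0, 0, 0, 0]])

```text
t: 25.82
tcp_pos: [493.4, -281.7, 80.5]
ee_rot: [[-0.001, 1.0, 0.001], [1.0, 0.001, -0.0], [-0.0, 0.001, -1.0]]
contact_force: [-0.4, 0.7, -1.3]
gripper_width: 50.9
grip_force: 20.0
```

jog_arm(commands=[[1, 0, 0.5, -4, 0, 0, 0], [1, 0, 0, -4, 0, 0, 0], [1, 0, 0, -2, 0, 0, 0], [1, 0, 0, -1, 0, 0, 0], [1, 0, 0, 0, 0, 0, 0]])

```text
t: 26.23
tcp_pos: [492.9, -281.6, 69.0]
ee_rot: [[0.0, 1.0, 0.0], [1.0, -0.0, -0.0], [-0.0, 0.0, -1.0]]
contact_force: [0.1, 0.1, -1.7]
gripper_width: 51.4
grip_force: 20.0
```

jog_arm(commands=[[1, 0, 0, -0.7, 0, 0, 0], [1, 0, 0, -0.5, 0, 0, 0], [1, 0, 0, 0, 0, 0, 0], [1, 0, 0, 0, 0, 0, 0]])

```text
t: 26.57
tcp_pos: [492.9, -281.7, 68.9]
ee_rot: [[-0.0, 1.0, 0.0], [1.0, 0.0, -0.0], [-0.0, 0.0, -1.0]]
contact_force: [-3.8, 1.9, 7.3]
gripper_width: 51.3
grip_force: 20.0
```

Down. Release, rise, swing clear and look.

jog_arm(commands=[[0.85, 0, 0, 0, 0, 0, 0], [0.4, 0, 0, 0, 0, 0, 0], [0, 0, 0, 0, 0, 0, 0], [0, 0, 0, 0, 0, 0, 0], [0, 0, 0, 0, 0, 0, 0]])

```text
t: 26.98
tcp_pos: [492.9, -281.6, 67.5]
ee_rot: [[0.0, 1.0, 0.0], [1.0, -0.0, -0.0], [-0.0, 0.0, -1.0]]
contact_force: [0.1, -0.1, 0.8]
gripper_width: 64.9
grip_force: 0.0
```

jog_arm(commands=[[0, 0, 0, 0, 0, 0, 0], [0, 0, 0, 10, 0, 0, 0], [0, 0, 0, 30, 0, 0, 0], [0, 0, 0, 35, 0, 0, 0], [0, 0, 0, 35, 0, 0, 0]])

```text
t: 27.4
tcp_pos: [492.2, -281.0, 178.6]
ee_rot: [[0.0, 1.0, -0.001], [1.0, -0.0, 0.001], [0.001, -0.001, -1.0]]
contact_force: [0.8, 0.1, -0.1]
gripper_width: 86.6
grip_force: 0.0
```

jog_arm(commands=[[0, 0, 20, 10, 0, 0, 0], [0, 0, 38, 10, 0, 0, 0], [0, 0, 38, 0, 0, 0, 0], [0, 0, 38, 0, 0, 0, 0], [0, 0, 38, 0, 0, 0, 0]])

```text
t: 27.82
tcp_pos: [492.8, -108.1, 198.8]
ee_rot: [[0.001, 1.0, 0.002], [1.0, -0.001, -0.0], [-0.0, 0.002, -1.0]]
contact_force: [0.2, 0.6, -0.8]
gripper_width: 87.1
grip_force: 0.0
```

jog_arm(commands=[[0, 0, 38, 0, 0, 0, 0], [0, 0, 38, 0, 0, 0, 0], [0, 0, 30, 0, 0, 0, 0], [0, 0, 0, 0, 0, 0, 0], [0, 0, 0, 0, 0, 0, 0]])

```text
t: 28.23
tcp_pos: [492.8, -2.0, 198.3]
ee_rot: [[-0.004, 1.0, 0.001], [1.0, 0.004, -0.0], [-0.0, 0.001, -1.0]]
contact_force: [-0.2, -0.6, 0.1]
gripper_width: 87.1
grip_force: 0.0
```

```bash
python3 - <<'E'
from h import *
p,D=grab('top','t2'); lids(p,D)
s,_=grab('side','s2')
cv2.imwrite('pics/f.png',np.vstack([cv2.resize(p[120:310,60:440,::-1],(560,280)),cv2.resize(s[70:350,120:400,::-1],(560,310))]))
E
```

```text
red lid [415.8 190. ] [404 179  25  23 436] z 93.6 [ 490.3 -357.5] [ 490.4 -357.9]
red low [401.5 159.5] [388 149  28  22 538] z 22.2 [ 577.5 -361.5] [ 577.5 -361.4]
yellow lid [380.2 190. ] [368 179  25  23 442] z 93.4 [ 489.9 -277.6] [ 489.9 -277.3]
yellow low [369.1 158.9] [356 148  27  23 567] z 22.2 [ 578.3 -280.9] [ 578.  -280.8]
blue lid [343.7 189.6] [333 179  22  22 373] z 94.0 [ 490.  -195.9] [ 490.3 -195.5]
blue lid [155.6 239.6] [149 230  15  22 219] z 80.1 [378.1 218.9] [376.2 218. ]
blue lid [204.7 254.6] [197 246  16  17 200] z 80.0 [346.1 110.6] [347.4 111.1]
blue low [339.4 158.6] [330 149  19  20 333] z 22.2 [ 578.3 -207.4] [ 578.7 -206.5]
```

View pics/f.png

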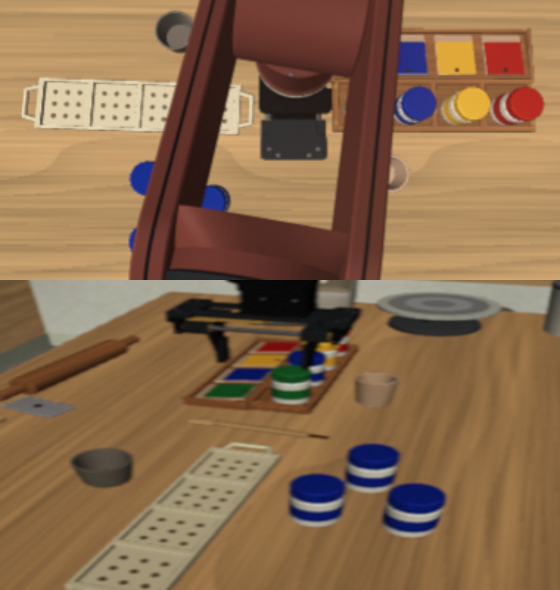

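The picture shows red, yellow and blue lids at z≈94, flat on their bay floors and within about 5 mm of the bay centres. Green stands at its tile (crop 291,385), and both cups are where they were.

```bash
python3 -c "
from cell import r
print(r.sign_off())"
```

```text
the job is handed in; nothing more can be done
None
```

All four jars stand upright in the wooden rack at their own tile colours (green, blue, yellow, red), both cups look undisturbed, and the job was handed in at about 28 s; green's placement was checked only by eye in the side picture, because the arm hid it from the top camera.

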